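# Find the good electrode clip with the feeler blade

### The job

Four electrode clips on the bench look alike, but by the drag on a feeler blade one is worn slack, two are too stiff and one grips firmly and smoothly. Take the blade from its wooden stand and find first the worn clip, sliding the blade more than half its length into it, then leave the blade standing fully home in the good clip. Work gently: back out of a stiff clip rather than forcing the blade in, and leave the bottles, beaker and dish where they are.

Things in the scene. Friction and masses are not known exactly. Their poses are not given: they have to be found in the camera images.
- blade_grip (a point): centre of the feeler blade's blue handle, 40 x 16 x 44 mm (x, y, z), to be grasped across its 16 mm (y). Steel blade below it: 16 mm wide (x), 5 mm thick (y), 62 mm long from the handle's underside (shoulder) to the tip, the last 16 mm tapering to 2 mm thick. Starts upright, shoulder resting on the wooden stand
- blade_tip (a point): middle of the feeler blade's lower tip, 84 mm below the handle's centre
- blade: the whole feeler blade, about 70 g; origin at its tip, z up. Drag felt while sliding in at full thickness (it fades at standstill): steady 4 to 7 N in the good clip (a little more as the taper enters), under 1.5 N in the worn one. A stiff clip passes 12 N while the blade's taper is still entering, and goes on rising
- stand: fixed wooden block 70 x 56 x 70 mm with a slot along its x in which the blade starts (same yaw); origin under its centre
- clip_a: electrode clip fixed to the bench, one of four alike: grey base, two white posts either end of its slot along x (tops 80 mm up), two brass leaves between them closing along y. Origin on the table, under the slot's middle. The blade enters from above, width along x, either way round; it is fully home when its shoulder rests on the posts, tip 18 mm above the table
- clip_b: electrode clip fixed to the bench, one of four alike: grey base, two white posts either end of its slot along x (tops 80 mm up), two brass leaves between them closing along y. Origin on the table, under the slot's middle. The blade enters from above, width along x, either way round; it is fully home when its shoulder rests on the posts, tip 18 mm above the table
- clip_c: electrode clip fixed to the bench, one of four alike: grey base, two white posts either end of its slot along x (tops 80 mm up), two brass leaves between them closing along y. Origin on the table, under the slot's middle. The blade enters from above, width along x, either way round; it is fully home when its shoulder rests on the posts, tip 18 mm above the table
- clip_d: electrode clip fixed to the bench, one of four alike: grey base, two white posts either end of its slot along x (tops 80 mm up), two brass leaves between them closing along y. Origin on the table, under the slot's middle. The blade enters from above, width along x, either way round; it is fully home when its shoulder rests on the posts, tip 18 mm above the table
- leaf_a1: sprung brass leaf, 20 mm wide, on the +y side of clip_a; gives way along y; origin at the clip's origin at rest. The two lips flare to a 16 mm wide mouth 76 mm up, narrow to a 2 mm gap 62 mm up, then run straight down to 30 mm: the blade is at full thickness between them once its tip is below 46 mm
- leaf_a2: sprung brass leaf, 20 mm wide, on the -y side of clip_a; gives way along y; origin at the clip's origin at rest. The two lips flare to a 16 mm wide mouth 76 mm up, narrow to a 2 mm gap 62 mm up, then run straight down to 30 mm: the blade is at full thickness between them once its tip is below 46 mm
- leaf_b1: sprung brass leaf, 20 mm wide, on the +y side of clip_b; gives way along y; origin at the clip's origin at rest. The two lips flare to a 16 mm wide mouth 76 mm up, narrow to a 2 mm gap 62 mm up, then run straight down to 30 mm: the blade is at full thickness between them once its tip is below 46 mm
- leaf_b2: sprung brass leaf, 20 mm wide, on the -y side of clip_b; gives way along y; origin at the clip's origin at rest. The two lips flare to a 16 mm wide mouth 76 mm up, narrow to a 2 mm gap 62 mm up, then run straight down to 30 mm: the blade is at full thickness between them once its tip is below 46 mm
- leaf_c1: sprung brass leaf, 20 mm wide, on the +y side of clip_c; gives way along y; origin at the clip's origin at rest. The two lips flare to a 16 mm wide mouth 76 mm up, narrow to a 2 mm gap 62 mm up, then run straight down to 30 mm: the blade is at full thickness between them once its tip is below 46 mm
- leaf_c2: sprung brass leaf, 20 mm wide, on the -y side of clip_c; gives way along y; origin at the clip's origin at rest. The two lips flare to a 16 mm wide mouth 76 mm up, narrow to a 2 mm gap 62 mm up, then run straight down to 30 mm: the blade is at full thickness between them once its tip is below 46 mm
- leaf_d1: sprung brass leaf, 20 mm wide, on the +y side of clip_d; gives way along y; origin at the clip's origin at rest. The two lips flare to a 16 mm wide mouth 76 mm up, narrow to a 2 mm gap 62 mm up, then run straight down to 30 mm: the blade is at full thickness between them once its tip is below 46 mm
- leaf_d2: sprung brass leaf, 20 mm wide, on the -y side of clip_d; gives way along y; origin at the clip's origin at rest. The two lips flare to a 16 mm wide mouth 76 mm up, narrow to a 2 mm gap 62 mm up, then run straight down to 30 mm: the blade is at full thickness between them once its tip is below 46 mm
- wash_bottle: white wash bottle with red cap, 72 mm wide, 170 mm tall; loose bystander, origin under its centre
- amber_bottle: amber reagent bottle, 68 mm wide, 140 mm tall; loose bystander, origin under its centre
- clear_bottle: clear glass bottle, 72 mm wide, 150 mm tall; loose bystander, origin under its centre
- beaker: glass beaker, 70 mm wide, 85 mm tall; loose bystander, origin under its centre
- dish: white porcelain dish, 70 mm wide, 18 mm tall; loose bystander, origin under its centre
Not all that is in view belongs to the job. Leave any green or red look-alike of the clip_a alone.

How it is judged:
By the outcome, as a careful person would: the job done as asked, in the order asked, and still so for the second after the job is handed in, with the robot touching nothing.
It also fails if it takes over 72 s, if anything falls off the work surface, if the arm or the gripper's body presses on something with over 40 N, if the wrist force passes 120 N, or if a joint passes its speed limit or range.

### The arm

A 6-joint arm with a two-finger parallel gripper is mounted at the origin on the work surface. World frame = base frame: x ahead of the robot, y to its left, z up, the work surface at z = 0. Lengths are in m, angles in rad, forces in N, time in s.
With the tool pointing down it reaches from about 0.375 to 0.975 m from the base axis. Payload 3.8 kg.
Tool frame: the origin (TCP) lies midway between the tips of the shut fingers; the grasp point (between the pads) lies 19 mm behind it; z points along the fingers, y is the line along which they close (so a half turn about z gives the same grasp; the last joint's range is limited). The gripper opens to 85 mm and grips with 20 to 120 N. Pads are 22 mm wide; open, the fingers measure 114 mm over their backs; the gripper's body (76 mm by 85 mm) begins 54 mm behind the grasp point. The pads swing forward as they close: fully open they stand 13 mm farther back than shut.
Start: joints at [-1.202, 0.264, 1.604, -0, 1.274, -0.037], TCP at [0.266, -0.62, 0.231] pointing down, gripper open.
Joint ranges: [-2.63, 2.63], [-0.94, 2.18], [0.31, 2.57], [-1.31, 4.45], [0, 2.66], [-2.55, 2.55]. Speed limits (rad/s): [2.57, 2.57, 3.14, 3.14, 3.14, 3.14].

### API

Orientations are given as a rotation vector (axis times angle).
In Python, from workcell import bot, imaging gives the robot as it stands.
- The arm moves only by the tool step_arm, never from a script. Its argument "series" is a list of rows, each an object of numbers: "grip": the closure, from -1 (fully open) to 1 (shut); "x", "y", "z": the shift along the tool's x, y, z normalised to -1 to 1, where 1 is 500 mm; "ax", "ay", "az": the turn, a rotation vector about the tool's x, y, z normalised to -1 to 1, where 1 is 30 degrees. A call has 1 to 12 rows; each row is the pose to reach, as a shift and turn from the pose commanded when the call began, along the tool's axes at that moment; what a row does not reach only later rows make up. A row lasts 1/10 s, in which the tool goes at most 50 mm and 8.59 degrees, less where a joint would pass 70% of its speed; a pose out of reach is approached as far as the arm can. A call with a number of a shift or a turn outside -1 to 1 is refused whole. A call with a gripper value outside its range is refused whole. The fingers move at their own pace and stop on an object; "force" is the grip in N (left out, the last holds). Time passes only in rows, so rows that repeat a pose let the fingers close. It gives the time, the measured TCP pose, the force, the opening and the grip force at its end, in the units of the state.
- bot.read_state(): the state, without advancing time (a new reading comes with each control period).
- imaging.read_camera(name): name is "side" or "top"; returns a dict with "img" (384x512x3 uint8, red, green, blue), "fx", "fy", "cx", "cy" (pixels), "R" (3x3) and "t" (3): a world point X has camera coordinates R X + t. Camera axes: x right, y down, z forward; pixel columns grow to the right and rows downward; lengths in m; the calibration is good to about 2 mm. A picture is of the moment at which its call begins. There is no depth.
- bot.finish_job(): hands the job in; it is judged then, once.
The state is a dict: "time": time; "q": joint angles; "joint_vel": joint speeds; "joint_torque": joint torques, N m; "tool_pos": TCP position; "tcp_rot": TCP orientation; "wrist_force": force on the tool from outside, world axes, zero at the start; "torque": the same for the moment, N m; "width": opening from 0.0 (shut) to 1.0 (fully open); "grip_force": force on a finger pad.
Only numpy, scipy, OpenCV 4.12 (cv2) and the standard library are available. Lean on these libraries where they do the work, as an engineer would, in place of code of your own. Each camera call takes 0.05 s, during which the arm holds its last target. There are 200 camera calls.

## Working session

There is one attempt and no reset: what is moved stays moved. The work goes in short steps, Python scripts to look and compute and a tool call to move; the robot and the scene stay as the last step left them, time stands still between calls to the robot, and variables do not carry over. Pictures are saved under pics/ and viewed, at most 10 in all, crops included, and the job is handed in when it is done.

Besides the shell and the picture viewer there is one more tool, called after "Call:" by a JSON object that holds its "op" and its "data". step_arm: Moves the arm, as the interface text tells. Scaled input: -1 to 1 covers 500 mm each way for a shift and 30 degrees each way for a turn. Its arguments: {"type":"object","properties":{"series":{"type":"array","items":{"type":"object","properties":{"grip":{"type":"number"},"x":{"type":"number","minimum":-1,"maximum":1},"y":{"type":"number","minimum":-1,"maximum":1},"z":{"type":"number","minimum":-1,"maximum":1},"ax":{"type":"number","minimum":-1,"maximum":1},"ay":{"type":"number","minimum":-1,"maximum":1},"az":{"type":"number","minimum":-1,"maximum":1}}}},"force":{"type":"number"}},"required":["series"]}

```bash
mkdir -p pics; cat > h.py <<'E'
import numpy as np, cv2
from workcell import bot, imaging
def cam(n):
    d=imaging.read_camera(n); return d
def ray(d,u,v,z):
    R=np.array(d["R"]);t=np.array(d["t"]);c=-R.T@t
    r=R.T@np.array([(u-d["cx"])/d["fx"],(v-d["cy"])/d["fy"],1]); return c+r*(z-c[2])/r[2]
def proj(d,X):
    p=np.array(d["R"])@np.array(X)+np.array(d["t"]); return np.array([d["fx"]*p[0]/p[2]+d["cx"],d["fy"]*p[1]/p[2]+d["cy"]])
def save(img,n): cv2.imwrite("pics/"+n,cv2.cvtColor(np.ascontiguousarray(img),cv2.COLOR_RGB2BGR))
E
python3 - <<'E'
from h import *
for n in("top","side"):
    d=cam(n);np.save(n+".npy",d,allow_pickle=True);save(cv2.resize(d["img"],(800,600)),n+".png")
    print(n,d["fx"],np.round(-np.array(d["R"]).T@np.array(d["t"]),3),np.round(d["R"],2))
print(bot.read_state())
E
```

```text
top 369.7349333782003 [ 0.402 -0.029  1.187] [[ 0.03 -1.   -0.  ]
 [-0.99 -0.03 -0.16]
 [ 0.16  0.01 -0.99]]
side 351.39199487235015 [ 0.328 -0.577  0.646] [[ 0.91 -0.41  0.  ]
 [-0.28 -0.63 -0.72]
 [ 0.3   0.66 -0.69]]
{'time': 0.1, 'q': array([-1.20188058e+00,  2.64674720e-01,  1.60528822e+00, -1.86536159e-06,
        1.27372274e+00, -3.68640019e-02]), 'joint_vel': array([ 4.68405348e-05, -2.05723095e-03, -1.79196300e-03, -6.44729465e-04,
       -5.49931461e-04,  1.77754246e-03]), 'joint_torque': array([ 6.74185994e-04, -5.16708791e+01, -3.68589985e+01, -8.85264308e-05,
        6.26999405e-03,  5.92209418e-06]), 'tool_pos': array([ 0.26621636, -0.61953121,  0.23006121]), 'tcp_rot': array([-3.07513159e+00, -6.32618279e-01,  5.45744701e-04]), 'wrist_force': array([-0.33722308,  0.16745207,  0.0120858 ]), 'torque': array([-0.03149308,  0.02794486, -0.01338958]), 'grip_force': 0.0, 'width': 0.9978851675489548}
```

View pics/top.png

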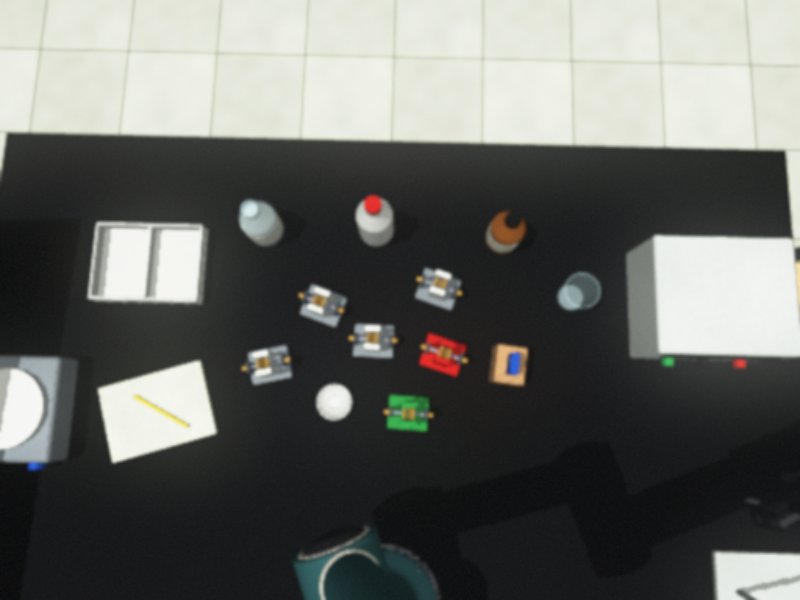

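View pics/side.png

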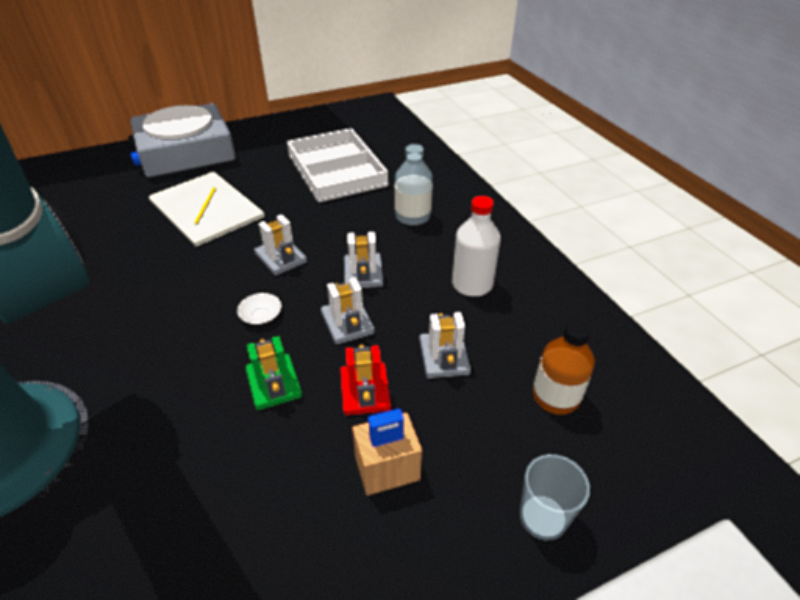

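The top view (800 px scale) shows four grey clips at (322,303), (373,340), (268,363) and (440,287). Those are the candidates. The green (409,413) and red (444,354) ones are decoys. The stand with its blue handle is at (512,364). Next I'll enlarge to confirm this and segment the parts.

```bash
python3 - <<'E'
from h import *
d=np.load("top.npy",allow_pickle=True).item();im=d["img"][160:285,145:350]
a=cv2.resize(im,(800,488),interpolation=cv2.INTER_CUBIC);save(a,"topc.png")
d2=np.load("side.npy",allow_pickle=True).item();im=d2["img"][120:320,140:320]
save(cv2.resize(im,None,fx=3,fy=3,interpolation=cv2.INTER_CUBIC),"sidec.png")
for n,D in(("top",d),("side",d2)):
    hsv=cv2.cvtColor(D["img"],cv2.COLOR_RGB2HSV)
    for nm,lo,hi in(("blue",(105,150,60),(125,255,255)),("brass",(12,110,70),(25,255,255)),("wood",(8,60,120),(20,170,255)),("white",(0,0,185),(180,40,255))):
        m=cv2.inRange(hsv,lo,hi);k,_,st,ce=cv2.connectedComponentsWithStats(m)
        for i in range(1,k):
            u,v=ce[i]
            if 5<st[i,4]<1200 and 130<u<350 and 100<v<340: print(n,nm,st[i],np.round(ce[i],1),np.round(ray(D,u,v,.08),3))
E
```

```text
top blue [326 227   6  12  63] [328.6 232.6] [ 0.468 -0.241  0.08 ]
top brass [314 135  22  22 286] [323.5 147.2] [ 0.731 -0.226  0.08 ]
top brass [266 176   4   5  16] [267.5 178. ] [ 0.629 -0.055  0.08 ]
top brass [279 178   7   6  26] [281.6 180.6] [ 0.622 -0.099  0.08 ]
top brass [293 185   3   5  12] [293.9 187.2] [ 0.603 -0.136  0.08 ]
top brass [190 187   4   4  14] [191.7 188.5] [0.591 0.174 0.08 ]
top brass [201 189   7   7  32] [204.  192.1] [0.581 0.136 0.08 ]
top brass [216 197   5   4  13] [218.2 198.5] [0.562 0.093 0.08 ]
top brass [222 214   4   5  14] [223.9 215.7] [0.511 0.073 0.08 ]
top brass [235 214   7   5  32] [238.1 215.8] [0.511 0.031 0.08 ]
top brass [251 216   4   4  14] [252.5 217.3] [ 0.508 -0.013  0.08 ]
top brass [269 220   4   4  14] [270.3 221.5] [ 0.497 -0.067  0.08 ]
top brass [313 220  25  27 385] [324.1 233.4] [ 0.465 -0.228  0.08 ]
top brass [281 222   8   7  43] [284.5 225.1] [ 0.487 -0.109  0.08 ]
top brass [165 229   7   6  35] [167.9 231.8] [0.458 0.238 0.08 ]
top brass [182 228   4   4  13] [183.5 229.6] [0.466 0.192 0.08 ]
top brass [296 228
[... 4619 characters left out ...]
73 0.139 0.08 ]
side white [241 163   2   6   9] [241.4 165.7] [0.585 0.071 0.08 ]
side white [221 164  10  23  92] [224.7 177.3] [0.53  0.046 0.08 ]
side white [237 168   2   3   6] [237.5 169. ] [0.571 0.063 0.08 ]
side white [210 181   7  10  43] [212.9 185.7] [0.494 0.029 0.08 ]
side white [153 188  27  19 402] [165.6 196.9] [0.381 0.037 0.08 ]
side white [207 196  13  20  72] [212.1 206.2] [ 0.469 -0.035  0.08 ]
side white [276 201   6  11  52] [278.2 206.2] [ 0.605 -0.095  0.08 ]
side white [291 200   6  11  51] [293.4 205. ] [ 0.638 -0.106  0.08 ]
side white [270 214  12  24 100] [274.  227.1] [ 0.569 -0.147  0.08 ]
side white [335 318  26  25 459] [347.4 330.7] [ 0.578 -0.4    0.08 ]
```

View pics/topc.png

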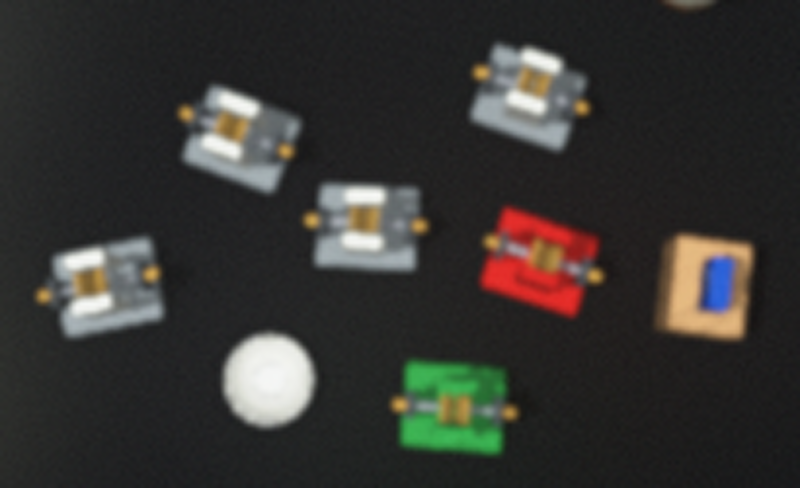

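View pics/sidec.png

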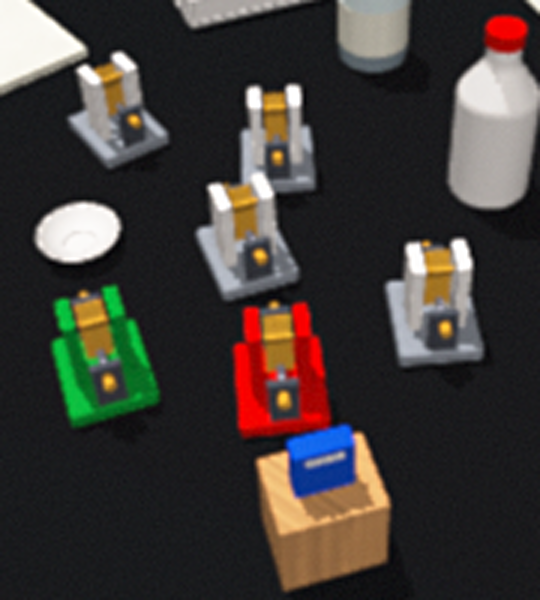

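The crops confirm four grey clips with white posts, distinct from the red and green ones. I still need to measure the handle and its yaw.

```bash
python3 - <<'E'
from h import *
d=np.load("top.npy",allow_pickle=True).item();s=np.load("side.npy",allow_pickle=True).item()
def rect(m,D,z,nm):
    c=max(cv2.findContours(m,0,cv2.CHAIN_APPROX_NONE)[0],key=cv2.contourArea)[:,0]
    w=np.array([ray(D,u,v,z)[:2] for u,v in c])
    print(nm,len(c),[np.round(x,4) if not np.isscalar(x) else round(x,1) for x in cv2.minAreaRect((w*1000).astype(np.float32))], np.median(D["img"][m>0],axis=0))
h=cv2.cvtColor(d["img"],cv2.COLOR_RGB2HSV);box=np.zeros(h.shape[:2],np.uint8);box[210:260,305:345]=255
b=cv2.inRange(h,(100,100,50),(130,255,255))&box
for vt in(120,160,190):
    w=cv2.inRange(h,(5,40,vt),(25,200,255))&box
    rect(w|b,d,.07,"wood%d"%vt)
for vt in(100,150,190,210):
    rect(cv2.inRange(h,(100,100,vt),(130,255,255))&box,d,.114,"blue%d"%vt)
hs=cv2.cvtColor(s["img"],cv2.COLOR_RGB2HSV);m=cv2.inRange(hs,(100,100,60),(130,255,255));m[:250]=0;m[300:]=0;m[:,:225]=0;m[:,270:]=0
c=max(cv2.findContours(m,0,cv2.CHAIN_APPROX_NONE)[0],key=cv2.contourArea)
p=cv2.approxPolyDP(cv2.convexHull(c),1.5,True)[:,0]
for q in p: print(q,np.round(ray(s,*q,.114),3),np.round(ray(s,*q,.07),3))
for i in range(258,290,2):print(s["img"][i,248],s["img"][i,252])
E
```

```text
wood120 80 [array([ 467.1777, -235.2502]), array([61.0547, 74.4467]), 83.3] [189. 149. 120.]
wood160 129 [array([ 467.3919, -234.9238]), array([55.7319, 70.6414]), 83.2] [206. 163. 124.]
wood190 98 [array([ 467.3435, -235.576 ]), array([53.4249, 68.174 ]), 83.5] [213. 170. 126.]
blue100 32 [array([ 467.5144, -234.2912]), array([17.904 , 37.1784]), 81.7] [ 50.5  97.  200.5]
blue150 31 [array([ 467.5813, -235.7159]), array([15.3527, 36.5223]), 82.6] [ 49.  98. 203.]
blue190 27 [array([ 467.777 , -235.5502]), array([11.5563, 34.6611]), 89.6] [ 48.   98.  210.5]
blue210 22 [array([ 467.8095, -235.5529]), array([ 5.7782, 28.989 ]), 89.7] [ 46.  98. 215.]
[256 261] [ 0.488 -0.233  0.114] [ 0.501 -0.204  0.07 ]
[257 280] [ 0.473 -0.27   0.114] [ 0.485 -0.244  0.07 ]
[239 285] [ 0.44  -0.266  0.114] [ 0.45  -0.241  0.07 ]
[235 266] [ 0.449 -0.227  0.114] [ 0.459 -0.198  0.07 ]
[173   6   3] [16 18 19]
[176   5   0] [17 16 15]
[147  23  57] [ 16  63 168]
[ 12  97 241] [ 17 102 239]
[ 19 103 238] [ 15 101 236]
[ 17 106 239] [ 14  99 238]
[ 16  88 223] [ 60  84 163]
[130 134 156] [165 162 164]
[ 99 112 152] [ 27  60 144]
[  8  52 144] [  9  54 144]
[  9  53 142] [ 10  53 143]
[  6  50 140] [  7  52 144]
[ 16  55 148] [ 89  82 127]
[153 111  89] [164 116  67]
[146 104  65] [166 119  71]
[162 117  73] [149 106  66]
```

```bash
cat >> h.py <<'E'
from scipy.spatial.transform import Rotation as Ro
def go(x,y,z,yaw):
    s=bot.read_state();R=Ro.from_rotvec(s["tcp_rot"]);D=R.inv().apply(np.array([x,y,z])-s["tool_pos"])/.5
    c,n=np.cos(np.radians(yaw)),np.sin(np.radians(yaw))
    T=Ro.from_matrix(np.array([[c,n,0],[n,-c,0],[0,0,-1]]))
    print("xyz",np.round(D,4),"a",np.round(np.degrees((R.inv()*T).as_rotvec())/30,4))
    print("t",s["time"],"pos",np.round(s["tool_pos"],4),"F",np.round(s["wrist_force"],2),"w",s["width"],s["grip_force"])
E
python3 -c "
from h import *
go(.468,-.236,.17,-7)"
```

```text
xyz [ 0.6736 -0.5452  0.1213] a [-3.9000e-03  9.0000e-04  1.0083e+00]
t 0.1 pos [ 0.2662 -0.6195  0.2301] F [-0.34  0.17  0.01] w 0.9978851675489548 0.0
```

Call:
{"op": "step_arm", "data": {"series": [{"x": 0.674,"y": -0.545,"z": 0.06,"az": 1,"grip": -1},{"x": 0.674,"y": -0.545,"z": 0.06,"az": 1,"grip": -1},{"x": 0.674,"y": -0.545,"z": 0.06,"az": 1,"grip": -1},{"x": 0.674,"y": -0.545,"z": 0.06,"az": 1,"grip": -1},{"x": 0.674,"y": -0.545,"z": 0.06,"az": 1,"grip": -1},{"x": 0.674,"y": -0.545,"z": 0.06,"az": 1,"grip": -1},{"x": 0.674,"y": -0.545,"z": 0.06,"az": 1,"grip": -1},{"x": 0.674,"y": -0.545,"z": 0.06,"az": 1,"grip": -1},{"x": 0.674,"y": -0.545,"z": 0.12,"az": 1,"grip": -1},{"x": 0.674,"y": -0.545,"z": 0.12,"az": 1,"grip": -1},{"x": 0.674,"y": -0.545,"z": 0.12,"az": 1,"grip": -1},{"x": 0.674,"y": -0.545,"z": 0.12,"az": 1,"grip": -1}]}}

```text
validation failed for argument at $.se...
```

```bash
python3 - <<'E'
from h import *
go(.468,-.236,.081,-7)
d=cam("side");im=d["img"][180:320,150:340];save(cv2.resize(im,None,fx=4,fy=4,interpolation=cv2.INTER_CUBIC),"s2.png")
E
```

```text
xyz [ 0.6736 -0.5448  0.2993] a [-3.9000e-03  9.0000e-04  1.0083e+00]
t 0.1 pos [ 0.2662 -0.6195  0.2301] F [-0.34  0.17  0.01] w 0.9978851675489548 0.0
```

View pics/s2.png

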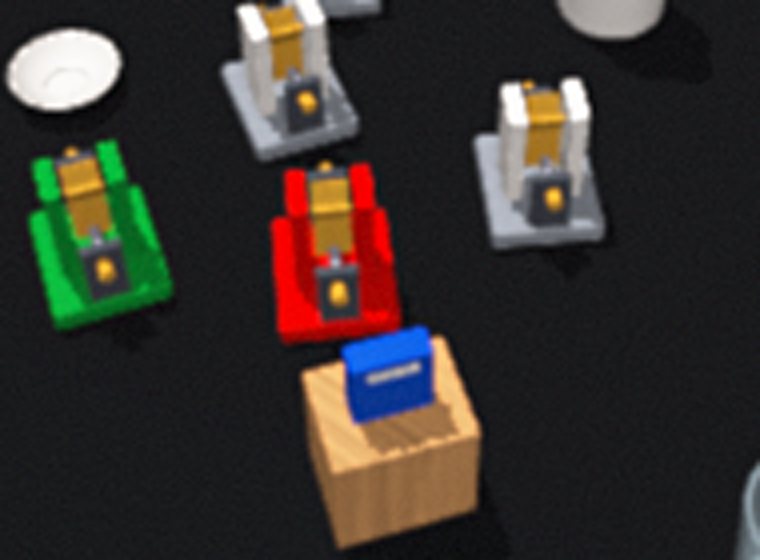

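The call was refused at validation, so the arm has not moved; the picture still shows the handle in the stand around (390,370). I'll test the format with a single row.

Call:
{"op": "step_arm", "data": {"series": [{"x": 0.1,"y": -0.08,"z": 0.0,"ax": 0.0,"ay": 0.0,"az": 0.2,"grip": -1.0}]}}

```text
time: 0.25
tool_pos: [0.2879, -0.5793, 0.2302]
tcp_rot: [3.106, 0.461, -0.002]
wrist_force: [1.4, 0.1, 1.7]
width: 1.002
grip_force: 0.0
```

```bash
python3 -c "
from h import *
go(.468,-.236,.17,-7)"
```

```text
xyz [ 0.5443 -0.5526  0.1187] a [0.0032 0.0028 0.796 ]
t 0.25 pos [ 0.2879 -0.5793  0.2302] F [1.45 0.15 1.71] w 1.0020589787890253 0.0
```

Call:
{"op": "step_arm", "data": {"series": [{"x": 0.54,"y": -0.55,"z": 0.06,"ax": 0.0,"ay": 0.0,"az": 0.79,"grip": -1.0},{"x": 0.54,"y": -0.55,"z": 0.06,"ax": 0.0,"ay": 0.0,"az": 0.79,"grip": -1.0},{"x": 0.54,"y": -0.55,"z": 0.06,"ax": 0.0,"ay": 0.0,"az": 0.79,"grip": -1.0},{"x": 0.54,"y": -0.55,"z": 0.06,"ax": 0.0,"ay": 0.0,"az": 0.79,"grip": -1.0},{"x": 0.54,"y": -0.55,"z": 0.06,"ax": 0.0,"ay": 0.0,"az": 0.79,"grip": -1.0},{"x": 0.54,"y": -0.55,"z": 0.06,"ax": 0.0,"ay": 0.0,"az": 0.79,"grip": -1.0},{"x": 0.54,"y": -0.55,"z": 0.06,"ax": 0.0,"ay": 0.0,"az": 0.79,"grip": -1.0},{"x": 0.54,"y": -0.55,"z": 0.12,"ax": 0.0,"ay": 0.0,"az": 0.79,"grip": -1.0},{"x": 0.54,"y": -0.55,"z": 0.12,"ax": 0.0,"ay": 0.0,"az": 0.79,"grip": -1.0},{"x": 0.54,"y": -0.55,"z": 0.12,"ax": 0.0,"ay": 0.0,"az": 0.79,"grip": -1.0}]}}

```text
time: 1.25
tool_pos: [0.4657, -0.2321, 0.1701]
tcp_rot: [-3.136, 0.173, 0.004]
wrist_force: [-0.3, -0.2, 0.8]
width: 0.998
grip_force: 0.0
```

```bash
python3 - <<'E'
from h import *
go(.468,-.236,.081,-7)
E
```

```text
xyz [0.0058 0.0073 0.1782] a [-0.0011  0.0048  0.0232]
t 1.25 pos [ 0.4657 -0.2321  0.1701] F [-0.29 -0.2   0.82] w 0.9975271586707146 0.0
```

Call:
{"op": "step_arm", "data": {"series": [{"x": 0.006,"y": 0.007,"z": 0.06,"ax": 0.0,"ay": 0.0,"az": 0.023,"grip": -1.0},{"x": 0.006,"y": 0.007,"z": 0.12,"ax": 0.0,"ay": 0.0,"az": 0.023,"grip": -1.0},{"x": 0.006,"y": 0.007,"z": 0.15,"ax": 0.0,"ay": 0.0,"az": 0.023,"grip": -0.5},{"x": 0.006,"y": 0.007,"z": 0.178,"ax": 0.0,"ay": 0.0,"az": 0.023,"grip": 0.0},{"x": 0.006,"y": 0.007,"z": 0.178,"ax": 0.0,"ay": 0.0,"az": 0.023,"grip": 0.3}]}}

```text
time: 1.75
tool_pos: [0.4676, -0.2373, 0.0808]
tcp_rot: [-3.134, 0.197, 0.004]
wrist_force: [-0.3, 0.4, -0.1]
width: 0.513
grip_force: 0.0
```

```bash
python3 - <<'E'
from h import *
go(.468,-.236,.081,-7)
E
```

```text
xyz [ 0.0004 -0.0027 -0.0003] a [-0.0019  0.0052 -0.0068]
t 1.75 pos [ 0.4676 -0.2373  0.0808] F [-0.32  0.41 -0.08] w 0.5126961423609169 0.0
```

Call:
{"op": "step_arm", "data": {"series": [{"x": 0.0,"y": -0.002,"z": 0.0,"ax": 0.0,"ay": 0.005,"az": 0.0,"grip": 0.5},{"x": 0.0,"y": -0.002,"z": 0.0,"ax": 0.0,"ay": 0.005,"az": 0.0,"grip": 1.0},{"x": 0.0,"y": -0.002,"z": 0.0,"ax": 0.0,"ay": 0.005,"az": 0.0,"grip": 1.0},{"x": 0.0,"y": -0.002,"z": 0.0,"ax": 0.0,"ay": 0.005,"az": 0.0,"grip": 1.0},{"x": 0.0,"y": -0.002,"z": 0.0,"ax": 0.0,"ay": 0.005,"az": 0.0,"grip": 1.0},{"x": 0.0,"y": -0.002,"z": 0.0,"ax": 0.0,"ay": 0.005,"az": 0.0,"grip": 1.0}], "force": 60}}

```text
time: 2.35
tool_pos: [0.47, -0.2367, 0.0836]
tcp_rot: [3.134, -0.195, 0.007]
wrist_force: [-1.1, -1.3, 6.5]
width: 0.177
grip_force: 60.7
```

Call:
{"op": "step_arm", "data": {"series": [{"x": 0.0,"y": 0.0,"z": -0.01,"ax": 0.0,"ay": 0.0,"az": 0.0,"grip": 1.0},{"x": 0.0,"y": 0.0,"z": -0.02,"ax": 0.0,"ay": 0.0,"az": 0.0,"grip": 1.0},{"x": 0.0,"y": 0.0,"z": -0.04,"ax": 0.0,"ay": 0.0,"az": 0.0,"grip": 1.0}]}}

```text
time: 2.65
tool_pos: [0.468, -0.2356, 0.1017]
tcp_rot: [-3.135, 0.195, -0.001]
wrist_force: [-0.3, 0.9, -1.0]
width: 0.176
grip_force: 59.6
```

```bash
python3 - <<'E'
from h import *
go(.468,-.236,.081,-7)
d=cam("side");im=d["img"][180:320,150:340];save(cv2.resize(im,None,fx=4,fy=4,interpolation=cv2.INTER_CUBIC),"s3.png")
E
```

```text
xyz [0.0001 0.0007 0.0415] a [-0.0017 -0.0007 -0.0045]
t 2.65 pos [ 0.468  -0.2356  0.1017] F [-0.26  0.91 -0.99] w 0.1764270151345838 59.64633107185364
```

View pics/s3.png

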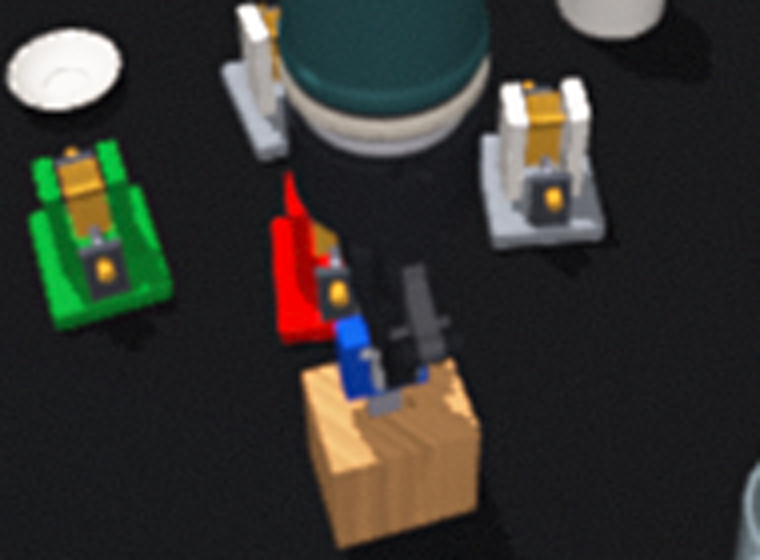

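Blade is lifted 20 mm clear of the slot and held squarely (handle at ~(380,360), steel visible below it). Next I'll raise it and go to the nearest clip, P1.

Call:
{"op": "step_arm", "data": {"series": [{"x": 0.0,"y": 0.0,"z": -0.1,"ax": 0.0,"ay": 0.0,"az": 0.0,"grip": 1.0},{"x": 0.0,"y": 0.0,"z": -0.18,"ax": 0.0,"ay": 0.0,"az": 0.0,"grip": 1.0},{"x": 0.0,"y": 0.0,"z": -0.18,"ax": 0.0,"ay": 0.0,"az": 0.0,"grip": 1.0}]}}

```text
time: 3.0
tool_pos: [0.473, -0.2385, 0.1999]
tcp_rot: [3.13, -0.195, 0.023]
wrist_force: [0.3, -0.5, 0.8]
width: 0.18
grip_force: 60.6
```

```bash
python3 - <<'E'
from h import *
go(.622,-.098,.175,-18)
d=cam("side");np.save("s4.npy",d,allow_pickle=True)
hs=cv2.cvtColor(d["img"],cv2.COLOR_RGB2HSV);m=cv2.inRange(hs,(100,120,60),(130,255,255));k,_,st,ce=cv2.connectedComponentsWithStats(m)
print([(s,c) for s,c in zip(st,ce) if 20<s[4]<3000])
E
```

```text
xyz [ 0.26   -0.3161  0.0521] a [ 0.0067 -0.0292  0.362 ]
t 3.0 pos [ 0.473  -0.2385  0.1999] F [ 0.27 -0.51  0.78] w 0.17999050317791337 60.57624578475952
[(array([83, 97,  7,  9, 46], dtype=int32), array([ 86.34782609, 100.89130435])), (array([235, 221,  27,  26, 254], dtype=int32), array([244.07086614, 234.74409449]))]
```

Call:
{"op": "step_arm", "data": {"series": [{"x": 0.26,"y": -0.316,"z": 0.0,"ax": 0.0,"ay": 0.0,"az": 0.36,"grip": 1.0},{"x": 0.26,"y": -0.316,"z": 0.0,"ax": 0.0,"ay": 0.0,"az": 0.36,"grip": 1.0},{"x": 0.26,"y": -0.316,"z": 0.0,"ax": 0.0,"ay": 0.0,"az": 0.36,"grip": 1.0},{"x": 0.26,"y": -0.316,"z": 0.0,"ax": 0.0,"ay": 0.0,"az": 0.36,"grip": 1.0},{"x": 0.26,"y": -0.316,"z": 0.03,"ax": 0.0,"ay": 0.0,"az": 0.36,"grip": 1.0},{"x": 0.26,"y": -0.316,"z": 0.05,"ax": 0.0,"ay": 0.0,"az": 0.36,"grip": 1.0},{"x": 0.26,"y": -0.316,"z": 0.05,"ax": 0.0,"ay": 0.0,"az": 0.36,"grip": 1.0},{"x": 0.26,"y": -0.316,"z": 0.05,"ax": 0.0,"ay": 0.0,"az": 0.36,"grip": 1.0}]}}

```text
time: 3.85
tool_pos: [0.6154, -0.0965, 0.1662]
tcp_rot: [3.103, -0.492, -0.001]
wrist_force: [-0.2, 0.4, -0.3]
width: 0.18
grip_force: 60.7
```

```bash
python3 - <<'E'
from h import *
go(.622,-.098,.165,-18)
d=cam("side");np.save("s5.npy",d,allow_pickle=True);
p=bot.read_state()["tool_pos"]
for z in(.0745,):
    tip=p-[0,0,z];u=proj(d,tip);print("pred tip px",u,"shoulder",proj(d,tip+[0,0,.062]))
u,v=u.astype(int);im=d["img"][v-45:v+55,u-60:u+60];save(cv2.resize(im,None,fx=6,fy=6,interpolation=cv2.INTER_CUBIC),"s5.png");print(u-60,v-45)
E
```

```text
xyz [ 0.0134 -0.0012  0.0024] a [ 0.0006  0.0012 -0.0004]
t 3.85 pos [ 0.6154 -0.0965  0.1662] F [-0.21  0.44 -0.28] w 0.17991249559320777 60.67762613296509
pred tip px [283.13277739 201.13578235] shoulder [284.86106521 180.29790229]
223 156
```

View pics/s5.png

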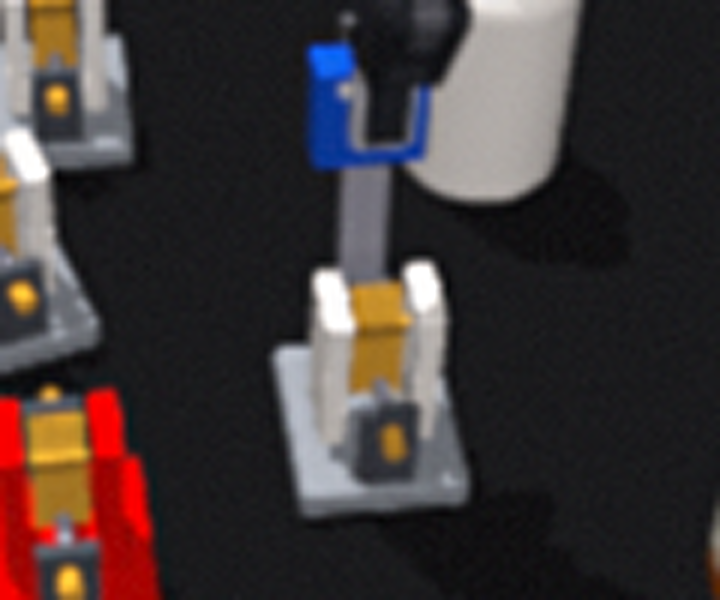

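The side crop shows the blade at crop x≈364 and the slot's middle (between the post tops) at ≈(378,293), so the blade must shift a little in +x. The next script works out how far.

```bash
python3 - <<'E'
from h import *
s=np.load("s5.npy",allow_pickle=True).item()
f=lambda a,b:(223+a/6-.4,156+b/6-.4)
L=ray(s,*f(332,298),.08);Rr=ray(s,*f(423,287),.08);print("posts",L,Rr,(L+Rr)/2,np.degrees(np.arctan2(*(Rr-L)[[1,0]])))
p=bot.read_state()["tool_pos"];c,n=np.cos(np.radians(-18)),np.sin(np.radians(-18))
ex=np.array([c,n,0]);ey=np.array([-n,c,0])
for z in(.11,.13,.15):
    print("blade pred",z,(np.array(proj(s,[p[0],p[1],z]-ey*.0025))-[223,156]+.4)*6)
print("handle front bottom corners pred",[(np.array(proj(s,np.array([p[0],p[1],p[2]-.0125])-ey*.008+q*ex*.02))-[223,156]+.4)*6 for q in(-1,1)])
# steel columns measured
im=s["img"]
for r in(186,190,194,198):print(r,im[r,276:292].sum(1))
print(ex,ey,"clip-tcp along ex,ey from side:",((L+Rr)/2-p)@ex,((L+Rr)/2-p)@ey)
E
```

```text
posts [ 0.60585557 -0.09269032  0.08      ] [ 0.63992157 -0.10153884  0.08      ] [ 0.62288857 -0.09711458  0.08      ] -14.560615257599656
blade pred 0.11 [367.12745072 244.39478021]
blade pred 0.13 [370.47686874 204.35033823]
blade pred 0.15 [373.95094771 162.81549461]
handle front bottom corners pred [array([320.79407802, 167.33931278]), array([433.91511869, 159.24382258])]
186 [ 84  68  74 149 291 351 356 348 347 355 345 284 131  57  67  77]
190 [ 82  81  81 183 319 360 351 347 355 360 330 245 113  68  78  80]
194 [ 77  70  99 194 330 363 350 351 355 358 324 192  91  72  76  77]
198 [ 71  67  97 213 333 346 339 335 339 345 300 155  66  63  53  73]
[ 0.95105652 -0.30901699  0.        ] [0.30901699 0.95105652 0.        ] clip-tcp along ex,ey from side: 0.006561601311722569 0.001760556953758711
```

Call:
{"op": "step_arm", "data": {"series": [{"x": 0.017,"y": -0.002,"z": 0.0,"ax": 0.0,"ay": 0.0,"az": 0.0,"grip": 1.0},{"x": 0.017,"y": -0.002,"z": 0.0,"ax": 0.0,"ay": 0.0,"az": 0.0,"grip": 1.0},{"x": 0.017,"y": -0.002,"z": 0.01,"ax": 0.0,"ay": 0.0,"az": 0.0,"grip": 1.0},{"x": 0.017,"y": -0.002,"z": 0.02,"ax": 0.0,"ay": 0.0,"az": 0.0,"grip": 1.0},{"x": 0.017,"y": -0.002,"z": 0.03,"ax": 0.0,"ay": 0.0,"az": 0.0,"grip": 1.0},{"x": 0.017,"y": -0.002,"z": 0.04,"ax": 0.0,"ay": 0.0,"az": 0.0,"grip": 1.0},{"x": 0.017,"y": -0.002,"z": 0.046,"ax": 0.0,"ay": 0.0,"az": 0.0,"grip": 1.0},{"x": 0.017,"y": -0.002,"z": 0.05,"ax": 0.0,"ay": 0.0,"az": 0.0,"grip": 1.0}]}}

```text
time: 4.7
tool_pos: [0.6255, -0.0972, 0.1421]
tcp_rot: [3.103, -0.489, 0.003]
wrist_force: [-0.2, -1.6, 1.2]
width: 0.18
grip_force: 60.7
```

```bash
python3 - <<'E'
from h import *
go(.6242,-.0973,.12,-18)
E
```

```text
xyz [-0.0026  0.0009  0.0441] a [-0.0001 -0.0034  0.0025]
t 4.7 pos [ 0.6255 -0.0972  0.1421] F [-0.17 -1.56  1.19] w 0.17975685914066103 60.740253925323486
```

Call:
{"op": "step_arm", "data": {"series": [{"x": 0.0,"y": 0.0,"z": 0.004,"ax": 0.0,"ay": 0.0,"az": 0.0,"grip": 1.0},{"x": 0.0,"y": 0.0,"z": 0.008,"ax": 0.0,"ay": 0.0,"az": 0.0,"grip": 1.0},{"x": 0.0,"y": 0.0,"z": 0.012,"ax": 0.0,"ay": 0.0,"az": 0.0,"grip": 1.0}]}}

```text
time: 5.0
tool_pos: [0.6265, -0.0986, 0.1381]
tcp_rot: [3.101, -0.489, 0.007]
wrist_force: [-2.5, -4.8, 7.4]
width: 0.181
grip_force: 61.7
```

Call:
{"op": "step_arm", "data": {"series": [{"x": 0.0,"y": 0.003,"z": 0.0,"ax": 0.0,"ay": 0.0,"az": 0.0,"grip": 1.0},{"x": 0.0,"y": 0.004,"z": 0.003,"ax": 0.0,"ay": 0.0,"az": 0.0,"grip": 1.0},{"x": 0.0,"y": 0.004,"z": 0.006,"ax": 0.0,"ay": 0.0,"az": 0.0,"grip": 1.0}]}}

```text
time: 5.3
tool_pos: [0.6258, -0.0996, 0.1343]
tcp_rot: [3.103, -0.49, 0.007]
wrist_force: [-0.1, -2.2, 6.2]
width: 0.176
grip_force: 61.4
```

Call:
{"op": "step_arm", "data": {"series": [{"x": 0.0,"y": 0.002,"z": 0.003,"ax": 0.0,"ay": 0.0,"az": 0.0,"grip": 1.0},{"x": 0.0,"y": 0.002,"z": 0.006,"ax": 0.0,"ay": 0.0,"az": 0.0,"grip": 1.0}]}}

```text
time: 5.5
tool_pos: [0.6261, -0.1, 0.1322]
tcp_rot: [-3.102, 0.49, -0.008]
wrist_force: [-2.2, -0.9, 9.3]
width: 0.178
grip_force: 62.0
```

Call:
{"op": "step_arm", "data": {"series": [{"x": 0.0,"y": 0.0,"z": 0.003,"ax": 0.0,"ay": 0.0,"az": 0.0,"grip": 1.0},{"x": 0.0,"y": 0.0,"z": 0.006,"ax": 0.0,"ay": 0.0,"az": 0.0,"grip": 1.0}]}}

```text
time: 5.7
tool_pos: [0.6266, -0.1001, 0.1301]
tcp_rot: [-3.103, 0.49, -0.01]
wrist_force: [-1.9, -2.3, 12.9]
width: 0.175
grip_force: 62.4
```

P1 passes 12 N while the taper is still entering, so it is a stiff clip and I'm backing out.

Call:
{"op": "step_arm", "data": {"series": [{"x": 0.0,"y": 0.0,"z": -0.02,"ax": 0.0,"ay": 0.0,"az": 0.0,"grip": 1.0},{"x": 0.0,"y": 0.0,"z": -0.06,"ax": 0.0,"ay": 0.0,"az": 0.0,"grip": 1.0},{"x": 0.0,"y": 0.0,"z": -0.1,"ax": 0.0,"ay": 0.0,"az": 0.0,"grip": 1.0},{"x": 0.0,"y": 0.0,"z": -0.1,"ax": 0.0,"ay": 0.0,"az": 0.0,"grip": 1.0}]}}

```text
time: 6.1
tool_pos: [0.6268, -0.0997, 0.1806]
tcp_rot: [-3.102, 0.49, -0.012]
wrist_force: [0.7, 0.7, -0.4]
width: 0.177
grip_force: 60.7
```

```bash
python3 - <<'E'
from h import *
go(.5138,.032,.165,-1.5)
E
```

```text
xyz [-0.2963 -0.1808  0.0295] a [-0.0023 -0.0146 -0.5479]
t 6.1 pos [ 0.6268 -0.0997  0.1806] F [ 0.69  0.71 -0.4 ] w 0.17682774349505198 60.654709339141846
```

Call:
{"op": "step_arm", "data": {"series": [{"x": -0.296,"y": -0.181,"z": 0.0,"ax": 0.0,"ay": -0.01,"az": -0.548,"grip": 1.0},{"x": -0.296,"y": -0.181,"z": 0.0,"ax": 0.0,"ay": -0.01,"az": -0.548,"grip": 1.0},{"x": -0.296,"y": -0.181,"z": 0.0,"ax": 0.0,"ay": -0.01,"az": -0.548,"grip": 1.0},{"x": -0.296,"y": -0.181,"z": 0.0,"ax": 0.0,"ay": -0.01,"az": -0.548,"grip": 1.0},{"x": -0.296,"y": -0.181,"z": 0.02,"ax": 0.0,"ay": -0.01,"az": -0.548,"grip": 1.0},{"x": -0.296,"y": -0.181,"z": 0.03,"ax": 0.0,"ay": -0.01,"az": -0.548,"grip": 1.0},{"x": -0.296,"y": -0.181,"z": 0.03,"ax": 0.0,"ay": -0.01,"az": -0.548,"grip": 1.0},{"x": -0.296,"y": -0.181,"z": 0.03,"ax": 0.0,"ay": -0.01,"az": -0.548,"grip": 1.0}]}}

```text
time: 6.9
tool_pos: [0.5124, 0.0309, 0.1617]
tcp_rot: [-3.141, 0.043, 0.006]
wrist_force: [-0.1, 0.2, -1.0]
width: 0.175
grip_force: 60.8
```

```bash
python3 - <<'E'
from h import *
go(.5138,.032,.143,-1.5)
d=cam("side");np.save("s6.npy",d,allow_pickle=True);p=bot.read_state()["tool_pos"]
u,v=proj(d,p-[0,0,.0745]).astype(int);im=d["img"][v-45:v+55,u-60:u+60];save(cv2.resize(im,None,fx=6,fy=6,interpolation=cv2.INTER_CUBIC),"s6.png");print(u-60,v-45)
for z in(.11,.13):print(z,proj(d,[p[0],p[1]-.0025,z]))
E
```

```text
xyz [ 0.003  -0.0022  0.0373] a [-0.0009  0.0068 -0.0022]
t 6.9 pos [0.5124 0.0309 0.1617] F [-0.09  0.16 -1.02] w 0.17490750027883345 60.76868176460266
159 135
0.11 [219.62954328 174.25031   ]
0.13 [219.05606391 167.63876764]
```

View pics/s6.png

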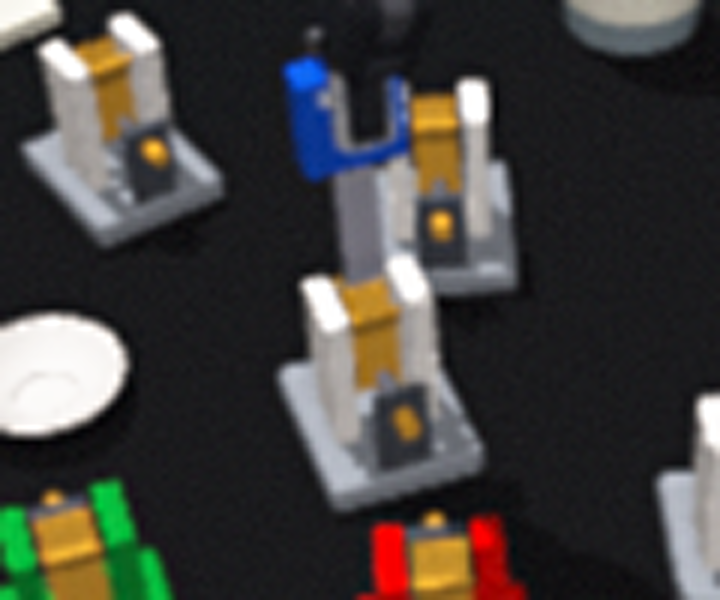

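The blade now sits nearly over P3's slot (blade x≈363, slot middle ≈367), so only a small correction is left before descending.

Call:
{"op": "step_arm", "data": {"series": [{"x": 0.003,"y": -0.001,"z": 0.01,"ax": 0.0,"ay": 0.007,"az": 0.0,"grip": 1.0},{"x": 0.003,"y": -0.001,"z": 0.02,"ax": 0.0,"ay": 0.007,"az": 0.0,"grip": 1.0},{"x": 0.003,"y": -0.001,"z": 0.03,"ax": 0.0,"ay": 0.007,"az": 0.0,"grip": 1.0},{"x": 0.003,"y": -0.001,"z": 0.037,"ax": 0.0,"ay": 0.007,"az": 0.0,"grip": 1.0},{"x": 0.003,"y": -0.001,"z": 0.042,"ax": 0.0,"ay": 0.007,"az": 0.0,"grip": 1.0},{"x": 0.003,"y": -0.001,"z": 0.045,"ax": 0.0,"ay": 0.007,"az": 0.0,"grip": 1.0}]}}

```text
time: 7.55
tool_pos: [0.5133, 0.0319, 0.1395]
tcp_rot: [-3.141, 0.041, -0.001]
wrist_force: [0.0, -1.7, 0.4]
width: 0.176
grip_force: 60.8
```

Call:
{"op": "step_arm", "data": {"series": [{"x": 0.0,"y": 0.002,"z": 0.003,"ax": 0.0,"ay": 0.0,"az": 0.0,"grip": 1.0},{"x": 0.0,"y": 0.002,"z": 0.006,"ax": 0.0,"ay": 0.0,"az": 0.0,"grip": 1.0},{"x": 0.0,"y": 0.002,"z": 0.009,"ax": 0.0,"ay": 0.0,"az": 0.0,"grip": 1.0}]}}

```text
time: 7.85
tool_pos: [0.5138, 0.0309, 0.1357]
tcp_rot: [-3.141, 0.041, -0.003]
wrist_force: [-0.5, -1.6, 2.6]
width: 0.177
grip_force: 61.0
```

Call:
{"op": "step_arm", "data": {"series": [{"x": 0.0,"y": 0.002,"z": 0.003,"ax": 0.0,"ay": 0.0,"az": 0.0,"grip": 1.0},{"x": 0.0,"y": 0.002,"z": 0.007,"ax": 0.0,"ay": 0.0,"az": 0.0,"grip": 1.0},{"x": 0.0,"y": 0.002,"z": 0.011,"ax": 0.0,"ay": 0.0,"az": 0.0,"grip": 1.0}]}}

```text
time: 8.15
tool_pos: [0.5141, 0.0302, 0.1304]
tcp_rot: [-3.141, 0.041, -0.004]
wrist_force: [-0.2, 1.0, 2.3]
width: 0.173
grip_force: 61.3
```

Call:
{"op": "step_arm", "data": {"series": [{"x": 0.0,"y": 0.0,"z": 0.003,"ax": 0.0,"ay": 0.0,"az": 0.0,"grip": 1.0},{"x": 0.0,"y": 0.0,"z": 0.007,"ax": 0.0,"ay": 0.0,"az": 0.0,"grip": 1.0},{"x": 0.0,"y": 0.0,"z": 0.011,"ax": 0.0,"ay": 0.0,"az": 0.0,"grip": 1.0}]}}

```text
time: 8.45
tool_pos: [0.5137, 0.0302, 0.1244]
tcp_rot: [-3.141, 0.041, -0.003]
wrist_force: [0.1, -0.1, 4.0]
width: 0.173
grip_force: 61.3
```

P3 shows moderate drag (2.3→4 N), so it is probably the good one. I'll back out before going deep and find the worn clip first.

Call:
{"op": "step_arm", "data": {"series": [{"x": 0.0,"y": 0.0,"z": -0.03,"ax": 0.0,"ay": 0.0,"az": 0.0,"grip": 1.0},{"x": 0.0,"y": 0.0,"z": -0.08,"ax": 0.0,"ay": 0.0,"az": 0.0,"grip": 1.0},{"x": 0.0,"y": 0.0,"z": -0.11,"ax": 0.0,"ay": 0.0,"az": 0.0,"grip": 1.0},{"x": 0.0,"y": 0.0,"z": -0.11,"ax": 0.0,"ay": 0.0,"az": 0.0,"grip": 1.0}]}}

```text
time: 8.85
tool_pos: [0.5152, 0.03, 0.1823]
tcp_rot: [-3.141, 0.041, -0.01]
wrist_force: [0.6, 0.2, -0.6]
width: 0.18
grip_force: 60.6
```

```bash
python3 - <<'E'
from h import *
go(.583,.1365,.165,-19)
E
```

```text
xyz [ 0.1298 -0.2164  0.0355] a [-0.0028 -0.0116  0.5834]
t 8.85 pos [0.5152 0.03   0.1823] F [ 0.56  0.18 -0.57] w 0.1796892463396413 60.61064958572388
```

Call:
{"op": "step_arm", "data": {"series": [{"x": 0.13,"y": -0.215,"z": 0.0,"ax": 0.0,"ay": -0.005,"az": 0.583,"grip": 1.0},{"x": 0.13,"y": -0.215,"z": 0.0,"ax": 0.0,"ay": -0.005,"az": 0.583,"grip": 1.0},{"x": 0.13,"y": -0.215,"z": 0.0,"ax": 0.0,"ay": -0.005,"az": 0.583,"grip": 1.0},{"x": 0.13,"y": -0.215,"z": 0.02,"ax": 0.0,"ay": -0.005,"az": 0.583,"grip": 1.0},{"x": 0.13,"y": -0.215,"z": 0.035,"ax": 0.0,"ay": -0.005,"az": 0.583,"grip": 1.0},{"x": 0.13,"y": -0.215,"z": 0.035,"ax": 0.0,"ay": -0.005,"az": 0.583,"grip": 1.0},{"x": 0.13,"y": -0.215,"z": 0.035,"ax": 0.0,"ay": -0.005,"az": 0.583,"grip": 1.0}]}}

```text
time: 9.55
tool_pos: [0.5798, 0.1347, 0.1608]
tcp_rot: [3.098, -0.52, -0.006]
wrist_force: [-1.0, 0.4, -0.4]
width: 0.169
grip_force: 60.8
```

```bash
python3 - <<'E'
from h import *
go(.583,.1355,.143,-19)
d=cam("side");np.save("s7.npy",d,allow_pickle=True);p=bot.read_state()["tool_pos"]
u,v=proj(d,p-[0,0,.0745]).astype(int);im=d["img"][v-45:v+55,u-60:u+60];save(cv2.resize(im,None,fx=6,fy=6,interpolation=cv2.INTER_CUBIC),"s7.png");print(u-60,v-45)
E
```

```text
xyz [ 0.0056 -0.0037  0.0357] a [ 0.002   0.007  -0.0015]
t 9.55 pos [0.5798 0.1347 0.1608] F [-0.97  0.41 -0.35] w 0.16939246819286274 60.75619697570801
170 105
```

View pics/s7.png

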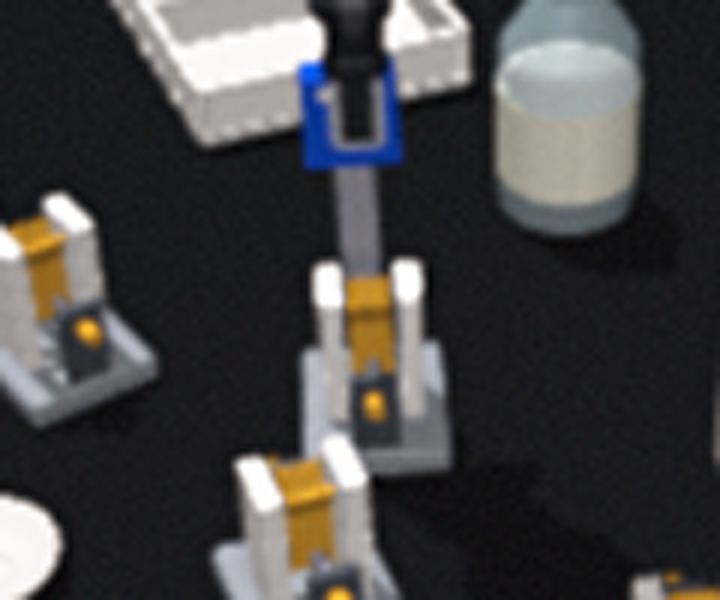

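The blade (x≈361) is about 2.5 mm short in x of P2's slot middle (≈368), which agrees with the computed offset.

Call:
{"op": "step_arm", "data": {"series": [{"x": 0.006,"y": -0.001,"z": 0.01,"ax": 0.0,"ay": 0.006,"az": 0.0,"grip": 1.0},{"x": 0.006,"y": -0.001,"z": 0.02,"ax": 0.0,"ay": 0.006,"az": 0.0,"grip": 1.0},{"x": 0.006,"y": -0.001,"z": 0.03,"ax": 0.0,"ay": 0.006,"az": 0.0,"grip": 1.0},{"x": 0.006,"y": -0.001,"z": 0.036,"ax": 0.0,"ay": 0.006,"az": 0.0,"grip": 1.0},{"x": 0.006,"y": -0.001,"z": 0.042,"ax": 0.0,"ay": 0.006,"az": 0.0,"grip": 1.0},{"x": 0.006,"y": -0.001,"z": 0.045,"ax": 0.0,"ay": 0.006,"az": 0.0,"grip": 1.0}]}}

```text
time: 10.2
tool_pos: [0.5839, 0.1354, 0.1389]
tcp_rot: [3.099, -0.518, 0.001]
wrist_force: [0.3, -0.0, 0.3]
width: 0.182
grip_force: 60.7
```

Call:
{"op": "step_arm", "data": {"series": [{"x": 0.0,"y": 0.0,"z": 0.003,"ax": 0.0,"ay": 0.0,"az": 0.0,"grip": 1.0},{"x": 0.0,"y": 0.0,"z": 0.006,"ax": 0.0,"ay": 0.0,"az": 0.0,"grip": 1.0},{"x": 0.0,"y": 0.0,"z": 0.009,"ax": 0.0,"ay": 0.0,"az": 0.0,"grip": 1.0}]}}

```text
time: 10.5
tool_pos: [0.5843, 0.1355, 0.1351]
tcp_rot: [-3.098, 0.518, -0.003]
wrist_force: [0.0, -0.2, -0.6]
width: 0.174
grip_force: 60.7
```

Call:
{"op": "step_arm", "data": {"series": [{"x": 0.0,"y": 0.0,"z": 0.003,"ax": 0.0,"ay": 0.0,"az": 0.0,"grip": 1.0},{"x": 0.0,"y": 0.0,"z": 0.007,"ax": 0.0,"ay": 0.0,"az": 0.0,"grip": 1.0},{"x": 0.0,"y": 0.0,"z": 0.011,"ax": 0.0,"ay": 0.0,"az": 0.0,"grip": 1.0}]}}

```text
time: 10.8
tool_pos: [0.5842, 0.1354, 0.1293]
tcp_rot: [-3.098, 0.518, -0.003]
wrist_force: [-0.1, 0.3, -1.2]
width: 0.176
grip_force: 60.7
```

Call:
{"op": "step_arm", "data": {"series": [{"x": 0.0,"y": 0.0,"z": 0.003,"ax": 0.0,"ay": 0.0,"az": 0.0,"grip": 1.0},{"x": 0.0,"y": 0.0,"z": 0.007,"ax": 0.0,"ay": 0.0,"az": 0.0,"grip": 1.0},{"x": 0.0,"y": 0.0,"z": 0.011,"ax": 0.0,"ay": 0.0,"az": 0.0,"grip": 1.0}]}}

```text
time: 11.1
tool_pos: [0.5841, 0.1354, 0.1238]
tcp_rot: [-3.098, 0.518, -0.002]
wrist_force: [-0.4, 0.2, -0.2]
width: 0.174
grip_force: 60.7
```

P2 shows almost no drag, so it is the worn clip. I'll slide well past half the blade, still measuring.

Call:
{"op": "step_arm", "data": {"series": [{"x": 0.0,"y": 0.0,"z": 0.004,"ax": 0.0,"ay": 0.0,"az": 0.0,"grip": 1.0},{"x": 0.0,"y": 0.0,"z": 0.008,"ax": 0.0,"ay": 0.0,"az": 0.0,"grip": 1.0},{"x": 0.0,"y": 0.0,"z": 0.012,"ax": 0.0,"ay": 0.0,"az": 0.0,"grip": 1.0},{"x": 0.0,"y": 0.0,"z": 0.016,"ax": 0.0,"ay": 0.0,"az": 0.0,"grip": 1.0},{"x": 0.0,"y": 0.0,"z": 0.02,"ax": 0.0,"ay": 0.0,"az": 0.0,"grip": 1.0}]}}

```text
time: 11.6
tool_pos: [0.5841, 0.1354, 0.1137]
tcp_rot: [-3.098, 0.518, -0.002]
wrist_force: [-0.7, 0.8, 0.1]
width: 0.178
grip_force: 60.7
```

Call:
{"op": "step_arm", "data": {"series": [{"x": 0.0,"y": 0.0,"z": 0.004,"ax": 0.0,"ay": 0.0,"az": 0.0,"grip": 1.0},{"x": 0.0,"y": 0.0,"z": 0.008,"ax": 0.0,"ay": 0.0,"az": 0.0,"grip": 1.0},{"x": 0.0,"y": 0.0,"z": 0.012,"ax": 0.0,"ay": 0.0,"az": 0.0,"grip": 1.0},{"x": 0.0,"y": 0.0,"z": 0.016,"ax": 0.0,"ay": 0.0,"az": 0.0,"grip": 1.0},{"x": 0.0,"y": 0.0,"z": 0.02,"ax": 0.0,"ay": 0.0,"az": 0.0,"grip": 1.0}]}}

```text
time: 12.1
tool_pos: [0.5841, 0.1354, 0.1037]
tcp_rot: [-3.098, 0.518, -0.002]
wrist_force: [0.5, 0.0, -0.5]
width: 0.174
grip_force: 60.7
```

```bash
python3 - <<'E'
from h import *
go(.5139,.0302,.18,-1.5)
E
```

```text
xyz [-0.0642  0.2445 -0.1527] a [-3.000e-04 -2.900e-03 -5.829e-01]
t 12.1 pos [0.5841 0.1354 0.1037] F [ 0.52  0.03 -0.53] w 0.1743105909621522 60.73396682739258
```

Worn confirmed: about 1 N or less at full thickness, with the tip at about 29 mm. By elimination P3 (steady ~4 N, no rise past 12 N) is the good clip. I'll withdraw and go there.

Call:
{"op": "step_arm", "data": {"series": [{"x": 0.0,"y": 0.0,"z": -0.05,"ax": 0.0,"ay": 0.0,"az": 0.0,"grip": 1.0},{"x": 0.0,"y": 0.0,"z": -0.12,"ax": 0.0,"ay": 0.0,"az": 0.0,"grip": 1.0},{"x": 0.0,"y": 0.0,"z": -0.153,"ax": 0.0,"ay": 0.0,"az": 0.0,"grip": 1.0},{"x": 0.0,"y": 0.0,"z": -0.153,"ax": 0.0,"ay": 0.0,"az": 0.0,"grip": 1.0},{"x": -0.064,"y": 0.244,"z": -0.153,"ax": 0.0,"ay": 0.0,"az": -0.583,"grip": 1.0},{"x": -0.064,"y": 0.244,"z": -0.153,"ax": 0.0,"ay": 0.0,"az": -0.583,"grip": 1.0},{"x": -0.064,"y": 0.244,"z": -0.153,"ax": 0.0,"ay": 0.0,"az": -0.583,"grip": 1.0},{"x": -0.064,"y": 0.244,"z": -0.153,"ax": 0.0,"ay": 0.0,"az": -0.583,"grip": 1.0},{"x": -0.064,"y": 0.244,"z": -0.14,"ax": 0.0,"ay": 0.0,"az": -0.583,"grip": 1.0},{"x": -0.064,"y": 0.244,"z": -0.12,"ax": 0.0,"ay": 0.0,"az": -0.583,"grip": 1.0},{"x": -0.064,"y": 0.244,"z": -0.12,"ax": 0.0,"ay": 0.0,"az": -0.583,"grip": 1.0}]}}

```text
time: 13.2
tool_pos: [0.5129, 0.0312, 0.1612]
tcp_rot: [-3.141, 0.04, 0.004]
wrist_force: [-0.3, -0.5, -0.3]
width: 0.178
grip_force: 61.4
```

```bash
python3 - <<'E'
from h import *
go(.5139,.0302,.143,-1.5)
E
```

```text
xyz [0.002  0.0019 0.0363] a [0.0001 0.005  0.0018]
t 13.2 pos [0.5129 0.0312 0.1612] F [-0.34 -0.49 -0.32] w 0.1775433123879775 61.35587453842163
```

Call:
{"op": "step_arm", "data": {"series": [{"x": 0.002,"y": 0.002,"z": 0.01,"ax": 0.0,"ay": 0.005,"az": 0.0,"grip": 1.0},{"x": 0.002,"y": 0.002,"z": 0.02,"ax": 0.0,"ay": 0.005,"az": 0.0,"grip": 1.0},{"x": 0.002,"y": 0.002,"z": 0.03,"ax": 0.0,"ay": 0.005,"az": 0.0,"grip": 1.0},{"x": 0.002,"y": 0.002,"z": 0.036,"ax": 0.0,"ay": 0.005,"az": 0.0,"grip": 1.0},{"x": 0.002,"y": 0.002,"z": 0.042,"ax": 0.0,"ay": 0.005,"az": 0.0,"grip": 1.0},{"x": 0.002,"y": 0.002,"z": 0.047,"ax": 0.0,"ay": 0.005,"az": 0.0,"grip": 1.0},{"x": 0.002,"y": 0.002,"z": 0.051,"ax": 0.0,"ay": 0.005,"az": 0.0,"grip": 1.0},{"x": 0.002,"y": 0.002,"z": 0.055,"ax": 0.0,"ay": 0.005,"az": 0.0,"grip": 1.0}]}}

```text
time: 14.0
tool_pos: [0.5157, 0.03, 0.1369]
tcp_rot: [-3.14, 0.042, -0.009]
wrist_force: [1.2, 3.5, 1.3]
width: 0.172
grip_force: 61.8
```

Call:
{"op": "step_arm", "data": {"series": [{"x": 0.0,"y": 0.0,"z": 0.004,"ax": 0.0,"ay": 0.0,"az": 0.0,"grip": 1.0},{"x": 0.0,"y": 0.0,"z": 0.008,"ax": 0.0,"ay": 0.0,"az": 0.0,"grip": 1.0},{"x": 0.0,"y": 0.0,"z": 0.012,"ax": 0.0,"ay": 0.0,"az": 0.0,"grip": 1.0},{"x": 0.0,"y": 0.0,"z": 0.016,"ax": 0.0,"ay": 0.0,"az": 0.0,"grip": 1.0},{"x": 0.0,"y": 0.0,"z": 0.02,"ax": 0.0,"ay": 0.0,"az": 0.0,"grip": 1.0}]}}

```text
time: 14.5
tool_pos: [0.5153, 0.0294, 0.1264]
tcp_rot: [3.141, -0.041, 0.007]
wrist_force: [0.4, 3.1, 2.8]
width: 0.177
grip_force: 61.9
```

Call:
{"op": "step_arm", "data": {"series": [{"x": -0.002,"y": -0.002,"z": 0.004,"ax": 0.0,"ay": 0.0,"az": 0.0,"grip": 1.0},{"x": -0.002,"y": -0.002,"z": 0.008,"ax": 0.0,"ay": 0.0,"az": 0.0,"grip": 1.0},{"x": -0.002,"y": -0.002,"z": 0.012,"ax": 0.0,"ay": 0.0,"az": 0.0,"grip": 1.0},{"x": -0.002,"y": -0.002,"z": 0.016,"ax": 0.0,"ay": 0.0,"az": 0.0,"grip": 1.0}]}}

```text
time: 14.9
tool_pos: [0.5143, 0.0301, 0.1182]
tcp_rot: [3.141, -0.041, 0.007]
wrist_force: [1.4, 1.1, 2.9]
width: 0.178
grip_force: 62.0
```

Call:
{"op": "step_arm", "data": {"series": [{"x": 0.0,"y": 0.0,"z": 0.004,"ax": 0.0,"ay": 0.0,"az": 0.0,"grip": 1.0},{"x": 0.0,"y": 0.0,"z": 0.008,"ax": 0.0,"ay": 0.0,"az": 0.0,"grip": 1.0},{"x": 0.0,"y": 0.0,"z": 0.012,"ax": 0.0,"ay": 0.0,"az": 0.0,"grip": 1.0}]}}

```text
time: 15.2
tool_pos: [0.514, 0.0303, 0.112]
tcp_rot: [3.141, -0.041, 0.006]
wrist_force: [0.1, 0.2, 2.6]
width: 0.179
grip_force: 62.0
```

Call:
{"op": "step_arm", "data": {"series": [{"x": 0.0,"y": 0.0,"z": 0.004,"ax": 0.0,"ay": 0.0,"az": 0.0,"grip": 1.0},{"x": 0.0,"y": 0.0,"z": 0.008,"ax": 0.0,"ay": 0.0,"az": 0.0,"grip": 1.0},{"x": 0.0,"y": 0.0,"z": 0.012,"ax": 0.0,"ay": 0.0,"az": 0.0,"grip": 1.0},{"x": 0.0,"y": 0.0,"z": 0.016,"ax": 0.0,"ay": 0.0,"az": 0.0,"grip": 1.0},{"x": 0.0,"y": 0.0,"z": 0.02,"ax": 0.0,"ay": 0.0,"az": 0.0,"grip": 1.0},{"x": 0.0,"y": 0.0,"z": 0.024,"ax": 0.0,"ay": 0.0,"az": 0.0,"grip": 1.0},{"x": 0.0,"y": 0.0,"z": 0.028,"ax": 0.0,"ay": 0.0,"az": 0.0,"grip": 1.0}]}}

```text
time: 15.9
tool_pos: [0.5144, 0.0304, 0.0982]
tcp_rot: [3.141, -0.041, 0.007]
wrist_force: [0.8, 0.3, 4.5]
width: 0.177
grip_force: 62.0
```

Call:
{"op": "step_arm", "data": {"series": [{"x": 0.0,"y": 0.0,"z": 0.003,"ax": 0.0,"ay": 0.0,"az": 0.0,"grip": 1.0},{"x": 0.0,"y": 0.0,"z": 0.006,"ax": 0.0,"ay": 0.0,"az": 0.0,"grip": 1.0},{"x": 0.0,"y": 0.0,"z": 0.009,"ax": 0.0,"ay": 0.0,"az": 0.0,"grip": 1.0}]}}

```text
time: 16.2
tool_pos: [0.5145, 0.0304, 0.0941]
tcp_rot: [3.141, -0.041, 0.007]
wrist_force: [-1.9, -1.1, 14.5]
width: 0.179
grip_force: 63.7
```

Call:
{"op": "step_arm", "data": {"series": [{"x": 0.0,"y": 0.0,"z": 0.002,"ax": 0.0,"ay": 0.0,"az": 0.0,"grip": 1.0},{"x": 0.0,"y": 0.0,"z": 0.002,"ax": 0.0,"ay": 0.0,"az": 0.0,"grip": 1.0}]}}

```text
time: 16.4
tool_pos: [0.5145, 0.0304, 0.094]
tcp_rot: [3.141, -0.041, 0.006]
wrist_force: [-2.4, -0.3, 10.9]
width: 0.177
grip_force: 63.5
```

```bash
python3 - <<'E'
from h import *
go(.5139,.0302,.18,-1.5)
d=cam("side");p=bot.read_state()["tool_pos"]
u,v=proj(d,[p[0],p[1],.08]).astype(int);im=d["img"][v-40:v+35,u-45:u+45];save(cv2.resize(im,None,fx=8,fy=8,interpolation=cv2.INTER_CUBIC),"s8.png")
E
```

```text
xyz [-0.0005  0.0005 -0.1719] a [ 0.0001 -0.0078  0.0001]
t 16.4 pos [0.5145 0.0304 0.094 ] F [-2.39 -0.25 10.86] w 0.17737498819596587 63.47231984138489
```

View pics/s8.png

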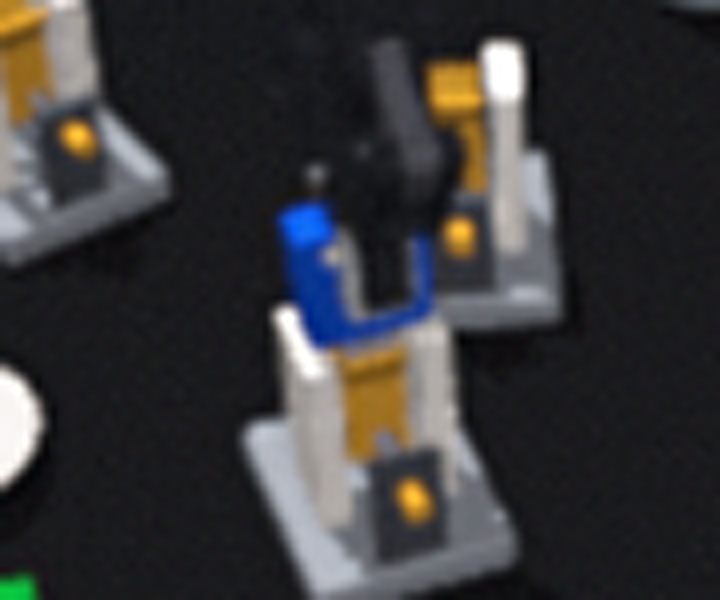

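The picture shows the handle's underside resting on both white posts (shoulder at ≈(370,330)), so the blade is seated. The standing force with no further travel agrees. I'll release and retreat.

Call:
{"op": "step_arm", "data": {"series": [{"x": 0.0,"y": 0.0,"z": -0.001,"ax": 0.0,"ay": 0.0,"az": 0.0,"grip": 0.4},{"x": 0.0,"y": 0.0,"z": -0.001,"ax": 0.0,"ay": 0.0,"az": 0.0,"grip": 0.2},{"x": 0.0,"y": 0.0,"z": -0.001,"ax": 0.0,"ay": 0.0,"az": 0.0,"grip": 0.0},{"x": 0.0,"y": 0.0,"z": -0.001,"ax": 0.0,"ay": 0.0,"az": 0.0,"grip": 0.0},{"x": 0.0,"y": 0.0,"z": -0.001,"ax": 0.0,"ay": 0.0,"az": 0.0,"grip": 0.0},{"x": 0.0,"y": 0.0,"z": -0.03,"ax": 0.0,"ay": 0.0,"az": 0.0,"grip": 0.0},{"x": 0.0,"y": 0.0,"z": -0.1,"ax": 0.0,"ay": 0.0,"az": 0.0,"grip": 0.0},{"x": 0.0,"y": 0.0,"z": -0.2,"ax": 0.0,"ay": 0.0,"az": 0.0,"grip": 0.0},{"x": 0.0,"y": 0.0,"z": -0.25,"ax": 0.0,"ay": 0.0,"az": 0.0,"grip": 0.0},{"x": 0.0,"y": 0.0,"z": -0.25,"ax": 0.0,"ay": 0.0,"az": 0.0,"grip": 0.0}]}}

```text
time: 17.45
tool_pos: [0.5176, 0.0305, 0.2248]
tcp_rot: [-3.141, 0.041, -0.024]
wrist_force: [0.2, -0.7, 0.3]
width: 0.499
grip_force: 0.0
```

```bash
python3 - <<'E'
from h import *
d=cam("side");s=bot.read_state();print(s["width"],s["tool_pos"])
hs=cv2.cvtColor(d["img"],cv2.COLOR_RGB2HSV);m=cv2.inRange(hs,(100,120,60),(130,255,255))
k,_,st,ce=cv2.connectedComponentsWithStats(m)
print([(a,c) for a,c in zip(st,ce) if 20<a[4]<3000])
print("front bottom edge pred at home",[np.round(proj(d,[.5121+q*.02,.030-.008,.08]),1) for q in(-1,1)],"rear top",[np.round(proj(d,[.5121+q*.02,.030+.008,.124]),1) for q in(-1,1)])
E
```

```text
0.5014447631549754 [0.51590929 0.03045373 0.22177085]
[(array([83, 97,  7,  9, 46], dtype=int32), array([ 86.34782609, 100.89130435])), (array([209, 166,  20,  20, 294], dtype=int32), array([219.1462585 , 175.33673469]))]
front bottom edge pred at home [array([213.3, 187.8]), array([229. , 183.2])] rear top [array([209.5, 169.5]), array([225.6, 165.1])]
```

```bash
python3 -c "
from workcell import bot
print(bot.finish_job())"
```

```text
the job is handed in; nothing more can be done
None
```

The job is handed in: the worn clip was found first (upper-left clip in the top view, about 1 N of drag or less, blade slid roughly 50 of its 62 mm in), and the blade now stands home in the good clip (the middle one). One stiff clip was backed out of at about 13 N, and the fourth was not probed but taken as the second stiff one by elimination.

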